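# Load the spice ledge and close the row with the bookend

## Robot

A 7-joint arm with a two-finger parallel gripper is mounted at the origin on the work surface. World frame = base frame: x ahead of the robot, y to its left, z up, the work surface at z = 0. Lengths are in m, angles in rad, forces in N, time in s.
With the tool pointing down it reaches from about 0.4 to 0.85 m from the base axis. Payload 10.4 kg.
Tool frame: the origin (TCP) lies at the very end of the fingers, on their centre line; the grasp point (between the pads) lies 19 mm behind it; z points along the fingers, y is the line along which they close (so a half turn about z gives the same grasp; the last joint's range is limited). The gripper opens to 87 mm and grips with 3 to 60 N. Pads are 19 mm wide; open, the fingers measure 117 mm over their backs; the gripper's body (75 mm by 190 mm) begins 51 mm behind the grasp point.
Start: joints at [-1.301, 0.332, -0.065, 1.46, 0.022, 1.35, -0.088], TCP at [0.18, 0.598, 0.201] pointing down, gripper open.
Joint ranges: [-2.6, 2.6], [-0.5, 2.12], [-1.47, 1.34], [0.16, 2.42], [-1.27, 4.41], [0.06, 2.06], [-2.6, 2.6]. Speed limits (rad/s): [2.22, 2.22, 2.79, 2.79, 3.14, 3.14, 3.14].

## Interface

Orientations are given as a unit quaternion [x, y, z, w].
In Python, from bench import status, camera, order gives the robot as it stands.
- The arm moves only by the tool jog_arm, never from a script. Its argument "plan" is a list of rows, each a list of 7 numbers: the turn, a rotation vector about the tool's x, y, z in rad, then the shift along the tool's x, y, z in mm, then the opening, from -1 (shut) to 1 (fully open). A call has 1 to 12 rows; each row is the pose to reach, as a shift and turn from the pose commanded when the call began, along the tool's axes at that moment; what a row does not reach only later rows make up. A row lasts 1/10 s, in which the tool goes at most 50 mm and 8.59 degrees, less where a joint would pass 70% of its speed; a pose out of reach is approached as far as the arm can. A call with a gripper value outside its range is refused whole. The fingers move at their own pace and stop on an object; "squeeze" is the grip in N (left out, the last holds). Time passes only in rows, so rows that repeat a pose let the fingers close. It gives the time, the measured TCP pose, the force, the opening and the grip force at its end, in the units of the state.
- status.read_state(): the state, without advancing time (a new reading comes with each control period).
- camera(name): name is "side" or "top"; returns a dict with "image" (480x640x3 uint8, red, green, blue), "z_map" (480x640 float32, m along the optical axis (not along the pixel's ray), 0 where there is no reading), "fx", "fy", "cx", "cy" (pixels), "world_from_camera" (4x4, takes a point from camera to world coordinates). Camera axes: x right, y down, z forward; pixel columns grow to the right and rows downward; lengths in m; the calibration is good to about 2 mm. A picture is of the moment at which its call begins.
- order.close_job(): hands the job in; it is judged then, once.
The state is a dict: "time": time; "joint_positions": joint angles; "joint_vel": joint speeds; "joint_torque": joint torques, N m; "ee_pos": TCP position; "eef_rot": TCP orientation; "ft_force": force on the tool from outside, world axes, zero at the start; "torque": the same for the moment, N m; "width": finger opening in m; "grip_force": force on a finger pad.
Only numpy, scipy, OpenCV 4.12 (cv2) and the standard library are available. Lean on these libraries where they do the work, as an engineer would, in place of code of your own. Each camera call takes 0.05 s, during which the arm holds its last target. There are 200 camera calls.

## Task

Slide the brass bookend well back along the rack's lower glass ledge to make room, then stand both white canisters upright on that ledge between end panel and bookend: the tall one next to the fixed end panel, the squat one beside it, neither hanging over the front edge. Finally slide the bookend gently up until you feel the row is closed, end panel, tall, squat and bookend touching with no gaps, and let go. Never knock a canister over or press hard on the row, and leave the other things on the counter where they are.

Things in the scene. Friction and masses are not known exactly. Their poses are not given: they have to be found in the camera images.
- rack: Fixed counter-top spice rack of brass and green glass. Origin on the counter under the middle of its lower ledge; y runs along the ledge, x to the back (away from the robot), z up; turned by up to 9 degrees. 400 mm long with ends, 350 mm high. Posts 10 mm thick at y = -170 and +176 mm: front ones (x = -28) only below the ledge, back ones (x = +41) full height.
- ledge (a point): Middle of the lower glass ledge's top, 100 mm above the counter, axes as the rack. The ledge is 70 mm deep (x -35 to +35 mm), 360 mm long, 10 mm thick, open at the front (-x); at the back a brass guard rail (x = +41, radius 3 mm, 25 mm above the ledge).
- panel (a point): Middle of the foot of the fixed brass end panel's inner face, on the ledge at its +y end (165 mm from ledge), axes as the rack. The panel is 90 mm high, 60 mm deep.
- overhang (a point): Middle of the lower front edge of the upper glass shelf, 185 mm above the ledge and 6 mm in front of its middle line; the shelf runs 46 mm back from here, over the whole length, with small jars fixed on it. An upright gripper does not fit below it: come in tilted from the front (-x).
- bookend (a joint): Brass bookend plate that slides along the ledge, 75 mm high, 6 mm thick, 60 mm deep, stiff to about 1.5 N and stays where left. The value in m is the clear gap between the end panel's inner face and the bookend's face: 0 = against the panel, 0.27 = fully back (towards -y). It starts at 0.03 to 0.08; the closed row measures about 0.116.
- bookend_tab (a point): Grip tab of the bookend: upright brass block in front of the ledge, 14 mm wide along y, 24 mm along x, 50 mm high. This point is its centre in x and y and 20 mm below its top; it lies 160 mm above the counter, 70 mm in front (-x) of the ledge's middle line and 13 mm behind (-y) the bookend's face. Pinch it across y and move it along the rack's y.
- tall: The tall canister: white ceramic cylinder with wooden lid, 54 mm diameter, 110 mm high (lid the top 18 mm, 48 mm diameter), about 0.24 kg. Origin at the centre of its underside, z up its axis.
- squat: The squat canister: white ceramic cylinder with wooden lid, 62 mm diameter, 75 mm high (lid the top 18 mm, 56 mm diameter), about 0.22 kg. Origin at the centre of its underside, z up its axis.
- bowl: Bystander: blue ceramic bowl, 110 mm wide, 45 mm high, on the counter in front of the rack. Leave alone.
- spoon: Bystander: wooden spoon lying on the counter, near the robot. Leave alone.
- mug: Bystander: terracotta mug, 76 mm wide, 85 mm high, left of the rack. Leave alone.
- oil: Bystander: amber glass oil bottle with cork, 60 mm wide, 200 mm high, right of the rack. Leave alone.
- tin: Bystander: plain steel can, 70 mm wide, 100 mm high, far right. Leave alone.
- jar: Bystander: empty glass jar with steel cap, 100 mm wide, 140 mm high, left of and behind the rack. Leave alone.
Not all that is in view belongs to the job. What is shaped like the tall but orange is not meant.

How it is judged:
On the way, in this order (a step that is already met when the one before it is completed fails the run):
1. the bookend is slid back: gap over 150 mm (value of joint bookend above 0.15 m), for 0.1 s.
2. both canisters stand upright on the ledge, let go of (z of tall in the frame of ledge between -0.005 and 0.005 m and x of tall in the frame of ledge between -0.016 and 0.016 m and y of tall in the frame of ledge between -0.15 and 0.15 m and angle between each of tall, squat's own z axis and vertical below 0.06 rad and z of squat in the frame of ledge between -0.005 and 0.005 m and x of squat in the frame of ledge between -0.012 and 0.016 m and y of squat in the frame of ledge between -0.15 and 0.15 m and contact force between the fingers and tall below 0.2 N and contact force between the fingers and squat below 0.2 N), for 0.2 s.
At the end, for the whole second after the job is handed in: Both canisters stand upright (within 3.4 degrees), at rest, on the lower ledge, at most 7 mm over its front edge: the tall one within 6 mm of the end panel, the squat one next to it, and the bookend closed up on them (gap from panel to bookend under 124 mm; 116 is tight) (z of tall in the frame of ledge between -0.005 and 0.005 m and x of tall in the frame of ledge between -0.016 and 0.016 m and y of tall in the frame of ledge between -0.15 and 0.15 m and angle between each of tall, squat's own z axis and vertical below 0.06 rad and z of squat in the frame of ledge between -0.005 and 0.005 m and x of squat in the frame of ledge between -0.012 and 0.016 m and y of squat in the frame of ledge between -0.15 and 0.15 m and y of tall in the frame of ledge above 0.132 m and y of squat in the frame of ledge between 0.066 and 0.09 m and value of joint bookend below 0.124 m and linear speed of each of tall, squat below 0.02 m/s); the robot touches nothing.
It fails at once if a canister is knocked over (tilted more than 40 degrees) (angle between any of tall, squat's own z axis and vertical above 0.7 rad).
It fails at once if the bookend presses on a canister with more than 40 N (contact force between bookend and tall above 40 N or contact force between bookend and squat above 40 N).
It fails at once if a bystander is shifted by more than 40 mm or knocked over (distance of any of bowl, spoon, mug, oil, tin, jar from where it was at the start of the episode above 0.04 m or angle between any of bowl, mug, oil, tin, jar's own z axis and vertical above 0.5 rad).
It also fails if it takes over 70 s, if anything falls off the work surface, if the arm or the gripper's body presses on something with over 40 N, if the wrist force passes 120 N, or if a joint passes its speed limit or range.

## Working session

There is one attempt and no reset: what is moved stays moved. The work goes in short steps, Python scripts to look and compute and a tool call to move; the robot and the scene stay as the last step left them, time stands still between calls to the robot, and variables do not carry over. Pictures are saved under pics/ and viewed, at most 10 in all, crops included, and the job is handed in when it is done.

Besides the shell and the picture viewer there is one more tool, called after "Call:" as name(argument=value, ...) on one line, values as JSON. jog_arm: Moves the arm, as the interface text tells. Its arguments: {"type":"object","properties":{"plan":{"type":"array"},"squeeze":{"type":"number"}},"required":["plan"]}

```bash
ls; mkdir -p pics; python3 - <<'E'
from bench import status,camera
import cv2,numpy as np
s=status.read_state();print(s)
for n in("side","top"):
    c=camera(n);cv2.imwrite(f"pics/{n}0.png",c["image"][:,:,::-1]);np.savez(f"{n}0.npz",**c)
    print(n,c["fx"],c["fy"],c["cx"],c["cy"],np.round(c["world_from_camera"],4).tolist(),(c["z_map"]>0).mean())
E
```

```text
pics
{'time': 0.0, 'joint_positions': array([-1.30058776,  0.33284498, -0.06467913,  1.46090479,  0.02162623,
        1.34987164, -0.08849664]), 'joint_vel': array([ 0.00138156, -0.00101335, -0.00032794,  0.00021896,  0.00071256,
        0.00035289,  0.00219613]), 'joint_torque': array([-5.92360830e-04, -6.23257613e+01,  2.42740178e-02, -3.89897525e+01,
       -6.13807468e-02,  3.96725116e-02,  1.41967926e-04]), 'ee_pos': array([0.18031584, 0.59801814, 0.19998813]), 'eef_rot': array([ 1.45877044e-01,  9.89302504e-01, -6.64403390e-04, -5.12666408e-05]), 'ft_force': array([ 0.25543905,  0.11202546, -0.47846945]), 'torque': array([-0.03673074,  0.05991008,  0.05320391]), 'grip_force': 0.0, 'width': 0.08708231097536354}
side 489.78384389247503 489.78384389247503 311.6202677593366 239.9901619490237 [[0.9753, -0.1392, 0.1715, 0.3298], [-0.2209, -0.6233, 0.7501, -1.0333], [0.0025, -0.7695, -0.6387, 1.0625], [0.0, 0.0, 0.0, 1.0]] 0.9958984375
top 556.9124190678418 556.9124190678418 319.0259792131827 248.56547657563183 [[-0.02, -0.9888, 0.1481, 0.3836], [-0.9998, 0.0208, 0.0035, -0.0177], [-0.0065, -0.148, -0.989, 1.4411], [0.0, 0.0, 0.0, 1.0]] 0.9961881510416667
```

View pics/side0.png

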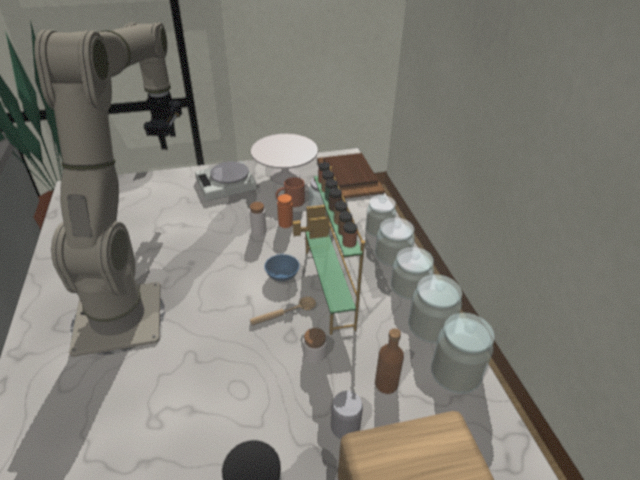

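View pics/top0.png

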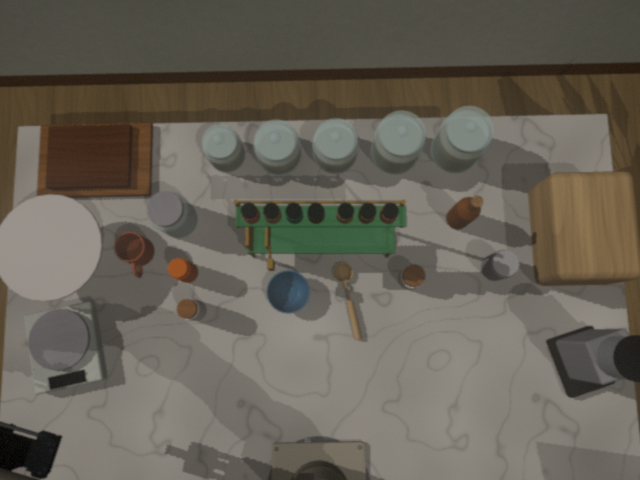

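Candidates for "tall": the white canister with wooden lid at top(190,309)/side(258,220), and the orange lookalike at top(181,270)/side(285,210), which I reject. Squat: top(413,276)/side(315,343), where the steel tin at top(500,264) is the confusable one. The bookend is the right-hand brass plate and tab at top(268,262). The end panel is at (249,238).

```bash
cat > h.py <<'E'
import numpy as np,cv2
def load(n): return dict(np.load(n+".npz"))
def world(c):
    v,u=np.mgrid[:480,:640].astype(float);z=c["z_map"]
    p=np.stack([(u-c["cx"])/c["fx"]*z,(v-c["cy"])/c["fy"]*z,z,np.ones_like(z)],-1)
    return (p@c["world_from_camera"].T)[...,:3]
def ray(c,u,v,h):
    d=c["world_from_camera"][:3,:3]@np.array([(u-c["cx"])/c["fx"],(v-c["cy"])/c["fy"],1]);o=c["world_from_camera"][:3,3]
    return o+d*(h-o[2])/d[2]
E
python3 - <<'E'
from h import *
c=load("top0");s=load("side0");hsv=cv2.cvtColor(c["image"],cv2.COLOR_RGB2HSV);W=world(c);Ws=world(s)
def lid(x,y,h,r=22):
    w=W[y-r:y+r,x-r:x+r].reshape(-1,3);m=abs(w[:,2]-h)<.008
    p=w[m];print(m.sum(),np.median(p,0),(p.min(0)+p.max(0))/2,np.ptp(p,axis=0))
lid(190,309,.11);lid(413,276,.075);lid(181,270,.11)
H,S,V=[hsv[...,i].astype(int) for i in range(3)]
g=(H>45)&(H<85)&(S>90); g[:225]=0
g[:,:230]=0
n,l,st,ce=cv2.connectedComponentsWithStats(g.astype(np.uint8));print(st[1:][st[1:,4]>100])
vs,us=np.nonzero(g);print("ledge z",np.percentile(W[g][:,2],[5,50,95]))
P=np.array([ray(c,u,v,.1) for u,v in zip(us,vs)])[:,:2]
r=cv2.minAreaRect(P.astype(np.float32));print(r,cv2.boxPoints(r))
# tab: points at z~.18, in front
w=W[205:275,235:300];m=(w[...,2]>.15)&(w[...,2]<.2);p=w[m]
for q in p[np.argsort(p[:,0])][::3][:60]:print(np.round(q,3),end=' ')
a=cv2.resize(c["image"][200:330,165:300],None,fx=5,fy=5)[:590];b=cv2.resize(s["image"][180:300,235:375],None,fx=4.2,fy=4.9)[:590]
cv2.imwrite("pics/crop1.png",cv2.resize(a,(400,385))[:,:,::-1] if 0 else np.hstack([cv2.resize(a,(400,460)),cv2.resize(b,(400,460))])[:,:,::-1])
E
```

```text
319 [0.44592397 0.30435764 0.11105248] [0.44657875 0.30530493 0.10972974] [0.04807393 0.04680327 0.01541829]
402 [ 0.51724055 -0.24498935  0.07553993] [ 0.5174732  -0.24525996  0.07477372] [0.05462775 0.05509459 0.01423172]
308 [0.54306838 0.32711241 0.11079827] [0.54422035 0.32828953 0.11011385] [0.04658605 0.04744449 0.01569246]
[[ 253  225   13   27  174]
 [ 268  225  127   28 2980]]
ledge z [0.09626274 0.10113542 0.29327882]
((0.60930997133255, -0.015622273087501526), (0.3969632685184479, 0.0668552815914154), 88.7811508178711) [[ 0.5716679  -0.21334794]
 [ 0.6385081  -0.21477005]
 [ 0.64695203  0.1821034 ]
 [ 0.58011186  0.1835255 ]]
[0.529 0.096 0.165] [0.529 0.094 0.184] [0.53  0.099 0.161] [0.531 0.093 0.174] [0.532 0.099 0.183] [0.532 0.102 0.179] [0.532 0.093 0.177] [0.534 0.104 0.182] [0.535 0.099 0.18 ] [0.535 0.106 0.18 ] [0.536 0.099 0.184] [0.537 0.095 0.18 ] [0.539 0.095 0.181] [0.539 0.097 0.18 ] [0.541 0.101 0.183] [0.541 0.092 0.18 ] [0.542 0.092 0.156] [0.543 0.097 0.182] [0.544 0.104 0.18 ] [0.546 0.099 0.183] [0.546 0.104 0.179] [0.547 0.092 0.186] [0.548 0.097 0.18 ] [0.549 0.095 0.178] [0.55  0.097 0.182] [0.551 0.102 0.179] [0.553 0.099 0.182] [0.553 0.102 0.179] [0.561 0.104 0.153] [0.566 0.104 0.156] [0.569 0.102 0.151] [0.571 0.099 0.151] [0.573 0.099 0.15 ] [0.575 0.101 0.154] [0.58  0.104 0.156] [0.581 0.105 0.166] [0.582 0.11  0.161] [0.582 0.147 0.178] [0.582 0.107 0.171] [0.583 0.153 0.174] [0.583 0.153 0.188] [0.584 0.111 0.178] [0.584 0.106 0.176] [0.584 0.109 0.175] [0.585 0.102 0.153] [0.586 0.106 0.179] [0.586 0.105 0.163] [0.587 0.148 0.19 ] [0.588 0.146 0.169] [0.589 0.109 0.175] [0.589 0.152 0.192] [0.59  0.11  0.179] [0.591 0.106 0.178] [0.591 0.15  0.194] [0.592 0.153 0.188] [0.593 0.106 0.178] [0.593 0.147 0.166] [0.594 0.15  0.193] [0.595 0.105 0.167] [0.596 0.152 0.195]
```

View pics/crop1.png

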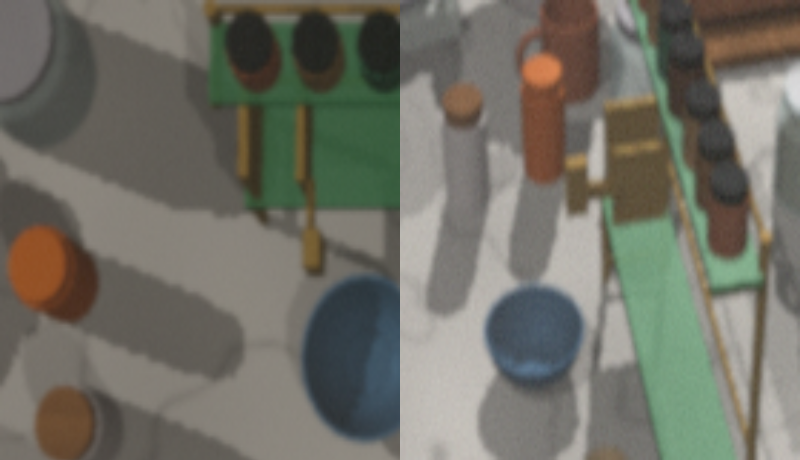

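The crop confirms it: white with wooden lid for the tall one at lower left, orange one rejected, and the bookend and tab right of the end panel. Next I refine the rack pose.

```bash
cat > rack.py <<'E'
from h import *
c=load("top0");hsv=cv2.cvtColor(c["image"],cv2.COLOR_RGB2HSV);W=world(c)
H,S,V=[hsv[...,i].astype(int) for i in range(3)];g=(H>45)&(H<85)&(S>90)
led=g&(abs(W[...,2]-.1)<.012);led[:,:240]=0
E
python3 - <<'E'
from rack import *
us=[u for u in range(285,385)];F=np.array([ray(c,u,np.nonzero(led[:,u])[0].max()+.5,.1)[:2] for u in us])
k=np.polyfit(F[:,1],F[:,0],1);print("front edge x=",k,"yaw",np.degrees(-np.arctan(k[0])),np.std(F[:,0]-np.polyval(k,F[:,1])))
up=g&(abs(W[...,2]-.29)<.02)
G=np.array([ray(c,u,np.nonzero(up[:,u])[0].max()+.5,.295)[:2] for u in range(245,400)])
k2=np.polyfit(G[:,1],G[:,0],1);print("shelf front",k2,"z",np.median(W[up][:,2]),np.degrees(-np.arctan(k2[0])))
vs,uu=np.nonzero(led);rows=range(vs.max()-15,vs.max()-4)
print("ledge -y end",[round(ray(c,np.nonzero(led[r])[0].max()+.5,r,.1)[1],4) for r in rows])
print("ledge +y end",[round(ray(c,np.nonzero(led[r])[0].min()-.5,r,.1)[1],4) for r in rows])
up_r=[(np.nonzero(up[r])[0].min(),np.nonzero(up[r])[0].max()) for r in range(215,224)]
print("shelf ends",[(round(ray(c,a-.5,215+i,.295)[1],3),round(ray(c,b+.5,215+i,.295)[1],3)) for i,(a,b) in enumerate(up_r)])
for nm,W2 in(("top",W),("side",world(load("side0")))):
  w=W2.reshape(-1,3);yaw=-np.arctan(k[0])
  R=np.array([[np.cos(yaw),np.sin(yaw)],[-np.sin(yaw),np.cos(yaw)]])
  fe=np.array([np.polyval(k,0),0]);q=(w[:,:2]-fe)@R.T;z=w[:,2]
  t=(q[:,0]>-.055)&(q[:,0]<-.01)&(q[:,1]>0)&(q[:,1]<.2)&(z>.14)&(z<.19);print(nm,"tab n",t.sum(),np.percentile(q[t],[3,50,97],axis=0).round(4).tolist(), np.percentile(z[t],[3,97]),np.median(w[t],0))
  for lo,hi in((.06,.13),(.13,.2)):
    t=(q[:,0]>.005)&(q[:,0]<.05)&(q[:,1]>lo)&(q[:,1]<hi)&(z>.12)&(z<.2);print(nm,"plate",t.sum(),np.percentile(q[t],[3,25,50,75,97],axis=0).round(4).tolist(),np.percentile(z[t],97) if t.any() else 0)
E
```

```text
front edge x= [0.01601265 0.57636712] yaw -0.9173787523657475 0.0014426586179681177Traceback (most recent call last):
  File "<stdin>", line 5, in <module>
    return umr_maximum(a, axis, None, out, keepdims, initial, where)
ValueError: zero-size array to reduction operation maximum which has no identity
```

```bash
python3 - <<'E'
from rack import *
us=[u for u in range(285,385)];F=np.array([ray(c,u,np.nonzero(led[:,u])[0].max()+.5,.1)[:2] for u in us])
k=np.polyfit(F[:,1],F[:,0],1)
g2=g.copy();g2[:,:232]=0;g2[:,410:]=0;g2[:200]=0
up=g2&(W[...,2]>.25);print(up.sum(),np.percentile(W[up][:,2],[10,50,90]))
cols=[u for u in range(245,400) if up[:,u].any()]
G=np.array([ray(c,u,np.nonzero(up[:,u])[0].max()+.5,.29)[:2] for u in cols])
k2=np.polyfit(G[:,1],G[:,0],1);print("shelf front",k2,np.degrees(-np.arctan(k2[0])),np.std(G[:,0]-np.polyval(k2,G[:,1])))
rows=[r for r in range(470) if up[r].sum()>60];print(rows[0],rows[-1])
print("shelf ends",[(r,round(ray(c,np.nonzero(up[r])[0].min()-.5,r,.29)[1],3),round(ray(c,np.nonzero(up[r])[0].max()+.5,r,.29)[1],3)) for r in rows[-8:]])
vs,uu=np.nonzero(led);rows=range(vs.max()-15,vs.max()-3,2)
print("ledge ends",[(round(ray(c,np.nonzero(led[r])[0].max()+.5,r,.1)[1],4),round(ray(c,np.nonzero(led[r])[0].min()-.5,r,.1)[1],4)) for r in rows])
for nm,W2 in(("top",W),("side",world(load("side0")))):
  w=W2.reshape(-1,3);yaw=-np.arctan(k[0])
  R=np.array([[np.cos(yaw),np.sin(yaw)],[-np.sin(yaw),np.cos(yaw)]])
  fe=np.array([np.polyval(k,0),0]);q=(w[:,:2]-fe)@R.T;z=w[:,2]
  t=(q[:,0]>-.055)&(q[:,0]<-.01)&(q[:,1]>0)&(q[:,1]<.2)&(z>.14)&(z<.19);print(nm,"tab n",t.sum(),np.percentile(q[t],[3,50,97],axis=0).round(4).tolist(), np.percentile(z[t],[3,97]),np.median(w[t],0))
  for lo,hi in((.06,.13),(.13,.2)):
    t=(q[:,0]>.005)&(q[:,0]<.05)&(q[:,1]>lo)&(q[:,1]<hi)&(z>.12)&(z<.2);print(nm,"plate",t.sum(),np.percentile(q[t],[3,25,50,75,97],axis=0).round(4).tolist() if t.any() else 0,np.percentile(z[t],97) if t.any() else 0)
E
```

```text
925 [0.29076203 0.29379726 0.29680717]
shelf front [0.0227465  0.60110348] -1.3030537963158204 0.009119100754180971
223 226
shelf ends [(223, np.float64(0.157), np.float64(-0.19)), (224, np.float64(0.157), np.float64(-0.188)), (225, np.float64(0.155), np.float64(-0.188)), (226, np.float64(0.136), np.float64(-0.169))]
ledge ends [(np.float64(-0.1928), np.float64(0.1441)), (np.float64(-0.1926), np.float64(0.1417)), (np.float64(-0.1924), np.float64(0.1442)), (np.float64(-0.1922), np.float64(0.1442)), (np.float64(-0.192), np.float64(0.1442)), (np.float64(-0.187), np.float64(0.1418))]
top tab n 100 [[-0.0485, 0.0914], [-0.0366, 0.0984], [-0.0123, 0.1038]] [0.14482932 0.18451214] [0.54132815 0.09900089 0.17907465]
top plate 90 [[0.0056, 0.1032], [0.0143, 0.1051], [0.0246, 0.1062], [0.0369, 0.1086], [0.048, 0.1112]] 0.18100145268943388
top plate 128 [[0.0058, 0.146], [0.0155, 0.1465], [0.0268, 0.147], [0.0374, 0.15], [0.0468, 0.1532]] 0.19586793196883664
side tab n 129 [[-0.0479, 0.0883], [-0.0351, 0.0938], [-0.0123, 0.1055]] [0.14075769 0.18090462] [0.54279663 0.09440543 0.15950562]
side plate 218 [[0.0068, 0.1001], [0.0161, 0.1043], [0.0277, 0.1064], [0.0382, 0.1079], [0.0478, 0.111]] 0.17558072546178138
side plate 190 [[0.006, 0.1424], [0.013, 0.1455], [0.0256, 0.1475], [0.0375, 0.1497], [0.0476, 0.1548]] 0.19016167087279837
```

```bash
cat > mv.py <<'E'
from bench import status
import numpy as np
from scipy.spatial.transform import Rotation as Ro
YAW=np.radians(-0.95);O=np.array([.6102,-.0165]) # ledge middle
def rk(x,y,z=0): # rack->world
    c,s=np.cos(YAW),np.sin(YAW);return np.array([O[0]+c*x-s*y,O[1]+s*x+c*y,z])
def inv(p):
    c,s=np.cos(YAW),np.sin(YAW);d=np.asarray(p)[:2]-O;return np.array([c*d[0]+s*d[1],-s*d[0]+c*d[1]])
def rot(az,t): # azimuth, tilt below horizontal (deg)
    a,t=np.radians([az,t]);z=np.array([np.cos(a)*np.cos(t),np.sin(a)*np.cos(t),-np.sin(t)]);y=np.array([-np.sin(a),np.cos(a),0])
    return Ro.from_matrix(np.stack([np.cross(y,z),y,z],1))
def go(*goals): # each (grasp point, az, tilt)
    s=status.read_state();R0=Ro.from_quat(s["eef_rot"]);g0=s["ee_pos"]
    print("t",round(s["time"],2),"grasp",(g0-.019*R0.as_matrix()[:,2]).round(4),"rack",inv(g0-.019*R0.as_matrix()[:,2]).round(4),"F",s["ft_force"].round(1),"w",round(s["width"],4))
    for p,az,t in goals:
        R=rot(az,t);tcp=np.asarray(p)+.019*R.as_matrix()[:,2]
        print((R0.inv()*R).as_rotvec().round(2).tolist(),(R0.inv().apply(tcp-g0)*1000).round(0).tolist())
E
python3 - <<'E'
from mv import *
a=-.95;tab=np.array([.5415,.0980,.160])
b=tab+np.array([-.09,0,.09])
go((np.array([.35,.25,.33]),a,60),(b,a,45),(tab,a,45))
E
```

```text
t 0.1 grasp [0.1803 0.5981 0.219 ] rack [-0.44    0.6074] F [-0.2 -1.2 -0.4] w 0.0873
[-0.07, -0.52, -0.27] [-272.0, -282.0, -113.0]
[-0.11, -0.78, -0.26] [-417.0, -397.0, -36.0]
[-0.11, -0.78, -0.26] [-503.0, -371.0, 54.0]
```

Call:
jog_arm(plan=[[0, 0, 0, 0, 0, -110, 1], [0, 0, 0, 0, 0, -110, 1], [-0.07, -0.52, -0.27, -272, -282, -113, 1], [-0.07, -0.52, -0.27, -272, -282, -113, 1], [-0.07, -0.52, -0.27, -272, -282, -113, 1], [-0.07, -0.52, -0.27, -272, -282, -113, 1], [-0.07, -0.52, -0.27, -272, -282, -113, 1], [-0.07, -0.52, -0.27, -272, -282, -113, 1], [-0.07, -0.52, -0.27, -272, -282, -113, 1], [-0.07, -0.52, -0.27, -272, -282, -113, 1], [-0.07, -0.52, -0.27, -272, -282, -113, 1], [-0.07, -0.52, -0.27, -272, -282, -113, 1]], squeeze=15)

```text
time: 1.3
ee_pos: [0.3595, 0.2493, 0.3138]
eef_rot: [0.009, 0.966, -0.003, 0.258]
ft_force: [-0.6, 0.9, -1.0]
width: 0.0871
grip_force: 0.0
```

```bash
python3 - <<'E'
from mv import *
a=-.95;tab=np.array([.5415,.0980,.160])
b=tab+np.array([-.09,0,.09])
go((b,a,45),(tab,a,45))
print(status.read_state()["joint_positions"].round(2))
E
```

```text
t 1.3 grasp [0.35   0.2495 0.3303] rack [-0.2646  0.2616] F [-0.6  0.9 -1. ] w 0.0871
[-0.0, -0.26, -0.0] [-55.0, -150.0, 121.0]
[-0.0, -0.26, -0.0] [-88.0, -148.0, 244.0]
[-1.25 -0.44  0.09  2.06  0.53  1.34  0.31]
```

Call:
jog_arm(plan=[[0, -0.26, 0, -55, -150, 121, 1], [0, -0.26, 0, -55, -150, 121, 1], [0, -0.26, 0, -55, -150, 121, 1], [0, -0.26, 0, -55, -150, 121, 1], [0, -0.26, 0, -55, -150, 121, 1], [0, -0.26, 0, -55, -150, 121, 1], [0, -0.26, 0, -55, -150, 121, 1]])

```text
time: 2.0
ee_pos: [0.4827, 0.1066, 0.2233]
eef_rot: [0.009, 0.925, -0.011, 0.379]
ft_force: [-0.9, 0.6, 0.1]
width: 0.0867
grip_force: 0.0
```

```bash
python3 - <<'E'
from mv import *
a=-.95;tab=np.array([.5415,.0980,.160])
go((tab,a,45))
print(status.read_state()["joint_positions"].round(2))
E
```

```text
t 2.0 grasp [0.4694 0.1071 0.2368] rack [-0.1428  0.1213] F [-0.9  0.6  0.1] w 0.0867
[-0.02, -0.01, 0.0] [2.0, -6.0, 106.0]
[-0.19 -0.5  -0.36  2.39  0.44  0.6   0.69]
```

Call:
jog_arm(plan=[[-0.02, -0.01, 0, 2, -6, 30, 1], [-0.02, -0.01, 0, 2, -6, 60, 1], [-0.02, -0.01, 0, 2, -6, 90, 1], [-0.02, -0.01, 0, 2, -6, 106, 1], [-0.02, -0.01, 0, 2, -6, 106, 1], [-0.02, -0.01, 0, 2, -6, 106, 1]])

```text
time: 2.6
ee_pos: [0.555, 0.0988, 0.1475]
eef_rot: [0.005, 0.924, -0.002, 0.383]
ft_force: [-0.9, -0.3, 0.4]
width: 0.0871
grip_force: 0.0
```

```bash
python3 - <<'E'
from mv import *
from bench import camera
import cv2
go((np.array([.5415,.0980,.160]),-.95,45))
print(status.read_state()["joint_positions"].round(2))
a=camera("side")["image"][150:310,220:400];b=camera("top")["image"][190:330,190:350]
cv2.imwrite("pics/tab.png",np.hstack([cv2.resize(a,(400,360)),cv2.resize(b,(400,360))])[:,:,::-1])
E
```

```text
t 2.6 grasp [0.5415 0.0989 0.1609] rack [-0.0706  0.1143] F [-0.9 -0.3  0.4] w 0.0871
[0.0, 0.0, 0.0] [1.0, -1.0, 1.0]
[ 0.08 -0.2  -0.52  2.38  0.83  0.32  0.38]
```

View pics/tab.png

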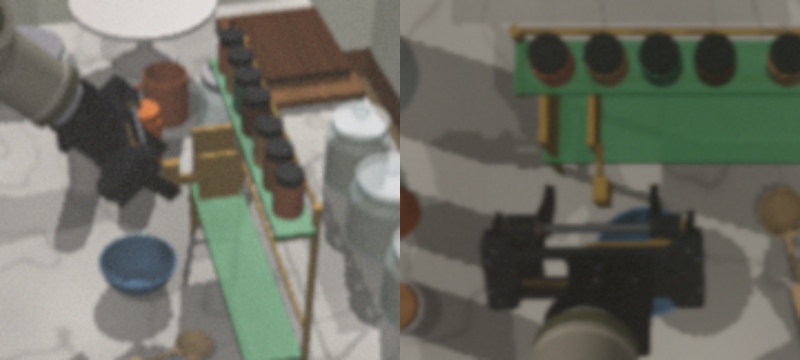

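The open fingers straddle the tab (top crop: fingers at x≈548 and 655, tab at x≈600), and the body is wide along y. Closing.

Call:
jog_arm(plan=[[0, 0, 0, 0, 0, 0, -1], [0, 0, 0, 0, 0, 0, -1], [0, 0, 0, 0, 0, 0, -1], [0, 0, 0, 0, 0, 0, -1], [0, 0, 0, 0, 0, 0, -1], [0, 0, 0, 0, 0, 0, -1]], squeeze=15)

```text
time: 3.3
ee_pos: [0.5554, 0.0982, 0.1482]
eef_rot: [0.006, 0.923, -0.002, 0.384]
ft_force: [0.2, 0.1, -0.4]
width: 0.0469
grip_force: 0.0
```

```bash
python3 - <<'E'
from mv import *
go()
s=status.read_state();print(s["grip_force"],s["torque"].round(2))
E
```

```text
t 3.3 grasp [0.542  0.0983 0.1616] rack [-0.0701  0.1137] F [ 0.2  0.1 -0.4] w 0.0469
0.0 [ 0.06  0.87 -0.  ]
```

Call:
jog_arm(plan=[[0, 0, 0, 0, 0, 0, -1], [0, 0, 0, 0, 0, 0, -1], [0, 0, 0, 0, 0, 0, -1], [0, 0, 0, 0, 0, 0, -1], [0, 0, 0, 0, 0, 0, -1], [0, 0, 0, 0, 0, 0, -1], [0, 0, 0, 0, 0, 0, -1]])

```text
time: 4.0
ee_pos: [0.5554, 0.0983, 0.1482]
eef_rot: [0.005, 0.923, -0.002, 0.384]
ft_force: [0.3, 2.0, -0.9]
width: 0.0138
grip_force: 15.0
```

```bash
python3 - <<'E'
from mv import *
p=inv([.542,.0983]);p=rk(*p,.161)
go((rk(-.070,.114-.224,.161),-.95,45))
E
```

```text
t 4.0 grasp [0.5419 0.0985 0.1615] rack [-0.0702  0.1138] F [ 0.3  2.  -0.9] w 0.0138
[0.0, 0.0, 0.0] [1.0, -224.0, -0.0]
```

Call:
jog_arm(plan=[[0, 0, 0, 0, -15, 0, -1], [0, 0, 0, 0, -40, 0, -1], [0, 0, 0, 0, -65, 0, -1], [0, 0, 0, 0, -90, 0, -1], [0, 0, 0, 0, -115, 0, -1], [0, 0, 0, 0, -140, 0, -1], [0, 0, 0, 0, -165, 0, -1], [0, 0, 0, 0, -190, 0, -1], [0, 0, 0, 0, -210, 0, -1], [0, 0, 0, 0, -220, 0, -1], [0, 0, 0, 0, -220, 0, -1], [0, 0, 0, 0, -220, 0, -1]])

```text
time: 5.2
ee_pos: [0.5519, -0.1234, 0.1471]
eef_rot: [0.007, 0.924, -0.002, 0.384]
ft_force: [-11.5, -0.9, 5.0]
width: 0.0137
grip_force: 15.0
```

```bash
python3 - <<'E'
from mv import *
from bench import camera
import cv2
go()
s=status.read_state();print(s["grip_force"],s["torque"].round(2))
for n in("side","top"):
    c=camera(n);np.savez(n+"1.npz",**c)
a=cv2.imread
from h import *
a=load("side1")["image"][150:380,200:430];b=load("top1")["image"][190:330,230:420]
cv2.imwrite("pics/slid.png",np.hstack([cv2.resize(a,(400,400)),cv2.resize(b,(400,400))])[:,:,::-1])
E
```

```text
t 5.2 grasp [ 0.5384 -0.1233  0.1605] rack [-0.07   -0.1079] F [-11.5  -0.9   5. ] w 0.0137
15.03518521785736 [-0.24  1.91 -0.37]
```

View pics/slid.png

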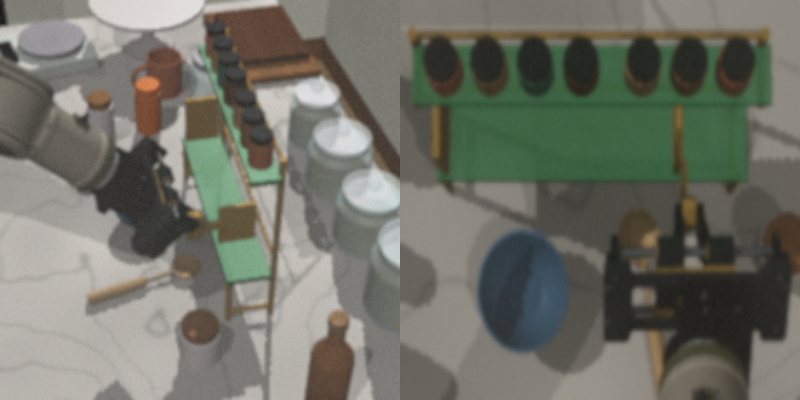

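The bookend now stands far back (side crop 237,222; top crop 680,140), with a gap of about 0.26. Release, then pick the squat canister with a 55° tilt.

```bash
python3 - <<'E'
from mv import *
sq=np.array([.5173,-.2452,.042]);az=-10
pre=sq-.10*rot(az,55).as_matrix()[:,2]
go((pre+[-0.03,0,.1],az,55),(pre,az,55),(sq,az,55))
E
```

```text
t 5.3 grasp [ 0.5384 -0.1221  0.1605] rack [-0.07   -0.1068] F [-8.7 -1.6  3.4] w 0.014
[0.11, 0.18, 0.12] [33.0, -116.0, -120.0]
[0.11, 0.18, 0.12] [83.0, -116.0, -29.0]
[0.11, 0.18, 0.12] [101.0, -125.0, 69.0]
```

Call:
jog_arm(plan=[[0, 0, 0, 0, 0, 0, 1], [0, 0, 0, 0, 0, 0, 1], [0, 0, 0, 0, 0, 0, 1], [0, 0, 0, 0, 0, -40, 1], [0, 0, 0, 0, 0, -80, 1], [0, 0, 0, 0, 0, -100, 1], [0, 0, 0, 0, 0, -100, 1]])

```text
time: 6.0
ee_pos: [0.4815, -0.1212, 0.2206]
eef_rot: [0.005, 0.923, -0.003, 0.385]
ft_force: [0.4, -0.4, 0.4]
width: 0.0617
grip_force: 0.0
```

```bash
python3 - <<'E'
from mv import *
sq=np.array([.5173,-.2452,.042]);az=-10
pre=sq-.10*rot(az,55).as_matrix()[:,2]
go((pre+[-0.03,0,.08],az,55),(pre,az,55),(sq,az,55))
print(status.read_state()["joint_positions"].round(2))
E
```

```text
t 6.0 grasp [ 0.468  -0.121   0.2339] rack [-0.1405 -0.1069] F [ 0.4 -0.4  0.4] w 0.0617
[0.1, 0.18, 0.13] [50.0, -116.0, -5.0]
[0.1, 0.18, 0.13] [86.0, -116.0, 73.0]
[0.1, 0.18, 0.13] [104.0, -125.0, 171.0]
[ 0.65 -0.5  -0.25  2.41 -0.75  0.57  2.45]
```

Call:
jog_arm(plan=[[0.1, 0.18, 0.13, 50, -116, -5, 1], [0.1, 0.18, 0.13, 50, -116, -5, 1], [0.1, 0.18, 0.13, 50, -116, -5, 1], [0.1, 0.18, 0.13, 50, -116, -5, 1], [0.1, 0.18, 0.13, 50, -116, -5, 1], [0.1, 0.18, 0.13, 50, -116, -5, 1]])

```text
time: 6.6
ee_pos: [0.4422, -0.2356, 0.1866]
eef_rot: [0.084, 0.95, -0.022, 0.298]
ft_force: [0.4, -0.3, 0.1]
width: 0.0867
grip_force: 0.0
```

```bash
python3 - <<'E'
from mv import *
sq=np.array([.5173,-.2452,.042]);az=-10
pre=sq-.10*rot(az,55).as_matrix()[:,2]
go((pre,az,55),(sq,az,55))
print(status.read_state()["joint_positions"].round(2))
E
```

```text
t 6.6 grasp [ 0.4314 -0.2338  0.2022] rack [-0.1751 -0.2203] F [ 0.4 -0.3  0.1] w 0.0867
[0.01, -0.0, -0.0] [21.0, 3.0, 81.0]
[0.01, -0.0, -0.0] [20.0, 2.0, 181.0]
[ 0.86 -0.33 -0.25  2.29 -0.54  0.67  2.34]
```

Fine margins. Descend along the tool axis and grip.

Call:
jog_arm(plan=[[0.01, 0, 0, 21, 3, 40, 1], [0.01, 0, 0, 21, 3, 81, 1], [0.01, 0, 0, 21, 2, 115, 1], [0.01, 0, 0, 20, 2, 145, 1], [0.01, 0, 0, 20, 2, 170, 1], [0.01, 0, 0, 20, 2, 181, 1], [0.01, 0, 0, 20, 2, 181, 1]])

```text
time: 7.3
ee_pos: [0.5285, -0.2466, 0.0254]
eef_rot: [0.085, 0.951, -0.026, 0.297]
ft_force: [0.3, 0.4, -0.1]
width: 0.0869
grip_force: 0.0
```

```bash
python3 - <<'E'
from mv import *
sq=np.array([.5173,-.2452,.042]);az=-10
go((sq,az,55))
print(status.read_state()["joint_positions"].round(2))
E
```

```text
t 7.3 grasp [ 0.5179 -0.2447  0.041 ] rack [-0.0885 -0.2297] F [ 0.3  0.4 -0.1] w 0.0869
[-0.0, -0.0, -0.0] [-0.0, -1.0, -1.0]
[ 0.78  0.15 -0.33  2.28 -0.72  0.18  2.53]
```

Call:
jog_arm(plan=[[0, 0, 0, 0, 0, 0, -1], [0, 0, 0, 0, 0, 0, -1], [0, 0, 0, 0, 0, 0, -1], [0, 0, 0, 0, 0, 0, -1], [0, 0, 0, 0, 0, 0, -1], [0, 0, 0, 0, 0, 0, -1], [0, 0, 0, 0, 0, 0, -1]], squeeze=20)

```text
time: 8.0
ee_pos: [0.5283, -0.2485, 0.0272]
eef_rot: [0.086, 0.95, -0.027, 0.298]
ft_force: [-4.5, 3.3, 8.8]
width: 0.0614
grip_force: 20.0
```

```bash
python3 - <<'E'
from mv import *
g=np.array([.5179,-.2447,.041])
s=status.read_state();print(s["grip_force"],s["joint_positions"].round(2))
go((g+[0,0,.04],-10,55),(g+[-.07,0.02,.16],-10,55),(rk(-.13,.022,.17),-.95,55),(rk(-.11,.022,.153),-.95,55),(rk(.002,.022,.153),-.95,55))
E
```

```text
20.00396579504013 [ 0.78  0.14 -0.33  2.28 -0.72  0.18  2.53]
t 8.0 grasp [ 0.5176 -0.2466  0.0428] rack [-0.0888 -0.2316] F [-4.5  3.3  8.8] w 0.0614
[-0.0, -0.0, -0.0] [-22.0, 2.0, -31.0]
[-0.0, -0.0, -0.0] [-31.0, 9.0, -171.0]
[-0.09, -0.0, -0.13] [-5.0, 245.0, -152.0]
[-0.09, -0.0, -0.13] [-12.0, 248.0, -126.0]
[-0.09, -0.0, -0.13] [-103.0, 267.0, -63.0]
```

Call:
jog_arm(plan=[[0, 0, 0, -11, 1, -16, -1], [0, 0, 0, -22, 2, -31, -1], [0, 0, 0, -22, 2, -60, -1], [0, 0, 0, -25, 4, -100, -1], [0, 0, 0, -28, 7, -140, -1], [0, 0, 0, -31, 9, -171, -1], [0, 0, 0, -31, 9, -171, -1]])

```text
time: 8.7
ee_pos: [0.4585, -0.2275, 0.1887]
eef_rot: [0.086, 0.949, -0.029, 0.3]
ft_force: [1.6, -0.3, -2.8]
width: 0.0615
grip_force: 20.0
```

```bash
python3 - <<'E'
from mv import *
s=status.read_state();print(s["grip_force"],s["joint_positions"].round(2))
go((rk(-.15,.022,.19),-.95,55),(rk(-.12,.022,.153),-.95,55),(rk(.002,.022,.153),-.95,55))
E
```

```text
19.999874532222748 [ 0.75 -0.32 -0.21  2.28 -0.45  0.63  2.22]
t 8.7 grasp [ 0.4478 -0.2255  0.2042] rack [-0.1589 -0.2116] F [ 1.6 -0.3 -2.8] w 0.0615
[-0.1, 0.0, -0.13] [32.0, 234.0, -6.0]
[-0.1, 0.0, -0.13] [29.0, 239.0, 41.0]
[-0.1, 0.0, -0.13] [-69.0, 259.0, 110.0]
```

Call:
jog_arm(plan=[[-0.02, 0, -0.02, 6, 30, -1, -1], [-0.03, 0, -0.04, 12, 65, -3, -1], [-0.05, 0, -0.06, 18, 105, -4, -1], [-0.07, 0, -0.09, 24, 145, -5, -1], [-0.09, 0, -0.12, 29, 185, -6, -1], [-0.1, 0, -0.13, 32, 215, -6, -1], [-0.1, 0, -0.13, 32, 234, -6, -1], [-0.1, 0, -0.13, 32, 234, -6, -1], [-0.1, 0, -0.13, 32, 234, -6, -1]])

```text
time: 9.6
ee_pos: [0.471, 0.009, 0.17]
eef_rot: [0.009, 0.954, 0.001, 0.299]
ft_force: [-0.8, -0.4, -2.9]
width: 0.0611
grip_force: 20.0
```

```bash
python3 - <<'E'
from mv import *
from bench import camera
from h import *
s=status.read_state();print(s["grip_force"],s["joint_positions"].round(2))
go((rk(-.12,.022,.153),-.95,55),(rk(.002,.022,.153),-.95,55),(rk(.002,.022,.142),-.95,55))
cs=camera("side");a=cs["image"][150:310,220:400]
cv2.imwrite("pics/sq1.png",cv2.resize(a,(720,600),interpolation=cv2.INTER_CUBIC)[:,:,::-1])
E
```

```text
19.999565184116364 [ 0.54 -0.49 -0.58  2.39 -0.41  0.59  1.76]
t 9.6 grasp [0.4602 0.009  0.1856] rack [-0.1504  0.023 ] F [-0.8 -0.4 -2.9] w 0.0611
[0.01, -0.0, -0.0] [-7.0, -1.0, 44.0]
[0.01, -0.0, -0.0] [-107.0, -1.0, 114.0]
[0.01, -0.0, -0.0] [-100.0, -2.0, 123.0]
```

View pics/sq1.png

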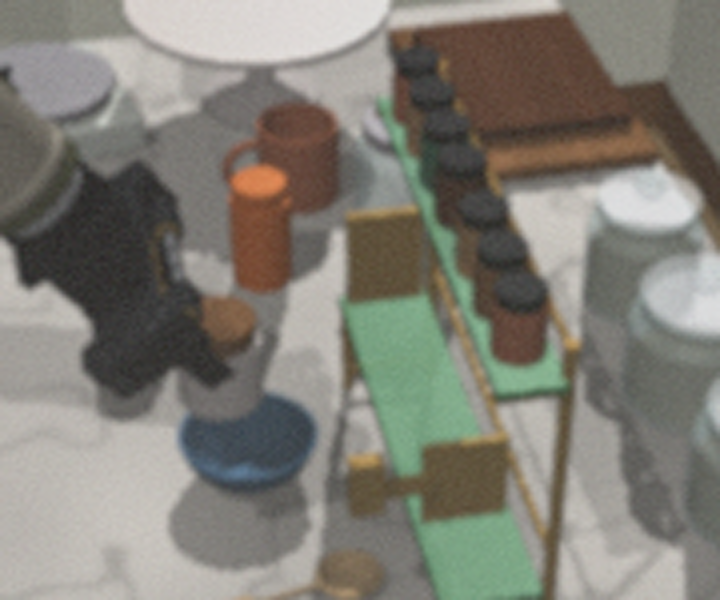

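The squat canister is held upright (about 225,365 in the crop) above the bowl and clear of it. Moving in over the ledge.

Call:
jog_arm(plan=[[0.01, 0, 0, -2, 0, 22, -1], [0.01, 0, 0, -7, -1, 44, -1], [0.01, 0, 0, -27, -1, 58, -1], [0.01, 0, 0, -47, -1, 72, -1], [0.01, 0, 0, -67, -1, 86, -1], [0.01, 0, 0, -87, -1, 100, -1], [0.01, 0, 0, -102, -1, 110, -1], [0.01, 0, 0, -107, -1, 114, -1], [0.01, 0, 0, -107, -1, 114, -1], [0.01, 0, 0, -107, -1, 114, -1]])

```text
time: 10.65
ee_pos: [0.6237, 0.0047, 0.1378]
eef_rot: [0.011, 0.954, -0.004, 0.299]
ft_force: [-0.2, -0.3, -1.9]
width: 0.0613
grip_force: 20.0
```

```bash
python3 - <<'E'
from mv import *
s=status.read_state();print(s["joint_positions"].round(2))
go((rk(.002,.022,.142),-.95,55),(rk(.002,.022,.140),-.95,55))
E
```

```text
[ 0.89  0.05 -1.02  2.1   0.31  0.42  1.19]
t 10.65 grasp [0.6129 0.0049 0.1534] rack [0.0023 0.0215] F [-0.2 -0.3 -1.9] w 0.0613
[-0.0, -0.0, -0.01] [7.0, 1.0, 9.0]
[-0.0, -0.0, -0.01] [8.0, 1.0, 11.0]
```

Call:
jog_arm(plan=[[0, 0, 0, 3, 0, 4, -1], [0, 0, 0, 5, 0, 7, -1], [0, 0, 0, 6, 0, 8, -1], [0, 0, 0, 7, 1, 9, -1], [0, 0, 0, 7, 1, 10, -1], [0, 0, 0, 7, 1, 10, -1]])

```text
time: 11.25
ee_pos: [0.6251, 0.0065, 0.1273]
eef_rot: [0.011, 0.954, -0.004, 0.3]
ft_force: [-4.4, -1.2, 2.7]
width: 0.0611
grip_force: 20.0
```

```bash
python3 - <<'E'
from mv import *
go()
E
```

```text
t 11.25 grasp [0.6142 0.0068 0.1429] rack [0.0036 0.0234] F [-4.4 -1.2  2.7] w 0.0611
```

Contact is felt (Fz rose from −1.9 to +2.7). Releasing partly and retreating.

Call:
jog_arm(plan=[[0, 0, 0, 0, 0, 0, 0.65], [0, 0, 0, 0, 0, 0, 0.65], [0, 0, 0, 0, 0, 0, 0.65], [0, 0, 0, 0, 0, 0, 0.65], [0, 0, 0, 5, 0, -8, 0.65], [0, 0, 0, 14, 0, -22, 0.65], [0, 0, 0, 29, 0, -44, 0.65], [0, 0, 0, 50, 0, -70, 0.65], [0, 0, 0, 60, 0, -100, 1], [0, 0, 0, 60, 0, -120, 1], [0, 0, 0, 60, 0, -120, 1]])

```text
time: 12.35
ee_pos: [0.5069, 0.0093, 0.1932]
eef_rot: [0.01, 0.953, -0.005, 0.301]
ft_force: [-0.2, 0.8, -0.3]
width: 0.0846
grip_force: 0.0
```

```bash
python3 - <<'E'
from mv import *
from bench import camera
from h import *
s=status.read_state();print(s["joint_positions"].round(2))
tl=np.array([.4462,.3048,.066])
for az in(10,25):
  pre=tl-.10*rot(az,55).as_matrix()[:,2]
  go((pre+[-.02,0,.08],az,55),(tl,az,55))
c=camera("side");W=world(c);q=np.stack([(W[...,0]-O[0])*np.cos(YAW)+(W[...,1]-O[1])*np.sin(YAW),-(W[...,0]-O[0])*np.sin(YAW)+(W[...,1]-O[1])*np.cos(YAW),W[...,2]],-1)
m=(abs(q[...,0])<.04)&(abs(q[...,1]-.02)<.06)&(q[...,2]>.105)&(q[...,2]<.25);p=q[m];print(m.sum(),p.min(0),p.max(0))
t=p[abs(p[:,2]-.175)<.006];print("lid",len(t),(t.min(0)+t.max(0))/2,np.ptp(t,axis=0))
print("lid plane",np.linalg.lstsq(np.c_[t[:,:2],np.ones(len(t))],t[:,2],rcond=None)[0])
E
```

```text
[ 0.72 -0.45 -0.72  2.29 -0.44  0.61  1.79]
t 12.35 grasp [0.4959 0.0096 0.2088] rack [-0.1147  0.0242] F [-0.2  0.8 -0.3] w 0.0846
[-0.12, 0.0, -0.16] [97.0, 284.0, -93.0]
[-0.12, 0.0, -0.16] [128.0, 297.0, 84.0]
t 12.35 grasp [0.4959 0.0096 0.2088] rack [-0.1147  0.0242] F [-0.2  0.8 -0.3] w 0.0846
[-0.27, 0.0, -0.37] [94.0, 273.0, -90.0]
[-0.27, 0.0, -0.37] [129.0, 299.0, 83.0]
604 [-0.02724558 -0.03273984  0.10534328] [0.03985035 0.0496981  0.17839325]
lid 209 [0.00326101 0.02018893 0.17369976] [0.0535707  0.05901833 0.00938698]
lid plane [0.00478567 0.02885364 0.17338712]
```

Squat stands upright at rack (0.003, 0.020). Next is the tall one, azimuth 25°.

Call:
jog_arm(plan=[[-0.1, 0, -0.1, 30, 45, -40, 1], [-0.27, 0, -0.37, 94, 273, -90, 1], [-0.27, 0, -0.37, 94, 273, -90, 1], [-0.27, 0, -0.37, 94, 273, -90, 1], [-0.27, 0, -0.37, 94, 273, -90, 1], [-0.27, 0, -0.37, 94, 273, -90, 1], [-0.27, 0, -0.37, 94, 273, -90, 1], [-0.27, 0, -0.37, 94, 273, -90, 1], [-0.27, 0, -0.37, 94, 273, -90, 1], [-0.27, 0, -0.37, 94, 273, -90, 1], [-0.27, 0, -0.37, 94, 273, -90, 1]])

```text
time: 13.5
ee_pos: [0.3844, 0.2854, 0.2092]
eef_rot: [-0.205, 0.932, 0.068, 0.292]
ft_force: [0.9, -0.4, -0.2]
width: 0.0866
grip_force: 0.0
```

```bash
python3 - <<'E'
from mv import *
s=status.read_state();print(s["joint_positions"].round(2))
tl=np.array([.4462,.3048,.066]);az=25
d=rot(az,55).as_matrix()[:,2]
go((tl-.1*d,az,55),(tl-.05*d,az,55),(tl,az,55))
E
```

```text
[-0.34 -0.47 -0.46  2.31  0.01  0.68  1.18]
t 13.5 grasp [0.3746 0.2807 0.2248] rack [-0.2405  0.2932] F [ 0.9 -0.4 -0.2] w 0.0866
[0.01, -0.0, -0.0] [29.0, -9.0, 73.0]
[0.01, -0.0, -0.0] [29.0, -9.0, 123.0]
[0.01, -0.0, -0.0] [29.0, -10.0, 173.0]
```

Call:
jog_arm(plan=[[0.01, 0, 0, 15, -5, 30, 1], [0.01, 0, 0, 29, -9, 73, 1], [0.01, 0, 0, 29, -9, 100, 1], [0.01, 0, 0, 29, -9, 123, 1], [0.01, 0, 0, 29, -10, 150, 1], [0.01, 0, 0, 29, -10, 168, 1], [0.01, 0, 0, 29, -10, 173, 1], [0.01, 0, 0, 29, -10, 173, 1]])

```text
time: 14.3
ee_pos: [0.4564, 0.3073, 0.0498]
eef_rot: [-0.202, 0.933, 0.064, 0.291]
ft_force: [-0.6, -0.6, -0.3]
width: 0.0871
grip_force: 0.0
```

```bash
python3 - <<'E'
from mv import *
s=status.read_state();print(s["joint_positions"].round(2))
go((np.array([.4462,.3048,.066]),25,55))
E
```

```text
[ 0.05  0.04 -0.86  2.34  0.89  0.31  0.4 ]
t 14.3 grasp [0.4466 0.3028 0.0654] rack [-0.1689  0.3166] F [-0.6 -0.6 -0.3] w 0.0871
[-0.0, -0.0, -0.01] [-1.0, 2.0, -0.0]
```

Call:
jog_arm(plan=[[0, 0, 0, -1, 2, 0, -1], [0, 0, 0, -1, 2, 0, -1], [0, 0, 0, -1, 2, 0, -1], [0, 0, 0, -1, 2, 0, -1], [0, 0, 0, -1, 2, 0, -1], [0, 0, 0, -1, 2, 0, -1], [0, 0, 0, -1, 2, 0, -1], [0, 0, 0, -1, 2, 0, -1]])

```text
time: 15.1
ee_pos: [0.4564, 0.3114, 0.0529]
eef_rot: [-0.203, 0.932, 0.064, 0.294]
ft_force: [-1.3, -1.8, 5.4]
width: 0.0532
grip_force: 20.0
```

```bash
python3 - <<'E'
from mv import *
g=np.array([.4466,.3045,.066])
s=status.read_state();print(s["grip_force"],s["joint_positions"].round(2))
go((g+[0,0,.04],25,55),(g+[-.01,-.01,.17],25,55),(rk(-.13,.111,.19),-.95,55))
E
```

```text
20.00107079744339 [ 0.04  0.04 -0.86  2.33  0.89  0.32  0.4 ]
t 15.1 grasp [0.4465 0.3069 0.0685] rack [-0.169   0.3206] F [-1.3 -1.8  5.4] w 0.0532
[-0.0, -0.0, -0.01] [-21.0, -2.0, -31.0]
[-0.0, -0.0, -0.01] [-84.0, -7.0, -145.0]
[0.26, -0.0, 0.36] [-24.0, -211.0, -132.0]
```

Call:
jog_arm(plan=[[0, 0, 0, -10, -1, -15, -1], [0, 0, 0, -21, -2, -31, -1], [0, 0, 0, -42, -4, -66, -1], [0, 0, 0, -63, -5, -105, -1], [0, 0, 0, -84, -7, -145, -1], [0.05, 0, 0.07, -75, -40, -145, -1], [0.1, 0, 0.14, -62, -80, -142, -1], [0.15, 0, 0.21, -50, -120, -140, -1], [0.2, 0, 0.28, -38, -160, -137, -1], [0.26, 0, 0.36, -28, -195, -133, -1], [0.26, 0, 0.36, -24, -211, -132, -1], [0.26, 0, 0.36, -24, -211, -132, -1]])

```text
time: 16.3
ee_pos: [0.4924, 0.0935, 0.1725]
eef_rot: [0.008, 0.954, -0.006, 0.299]
ft_force: [0.0, 0.7, -2.6]
width: 0.0535
grip_force: 20.0
```

```bash
python3 - <<'E'
from mv import *
from bench import camera
from h import *
s=status.read_state();print(s["grip_force"],s["joint_positions"].round(2))
go((rk(-.12,.111,.181),-.95,55),(rk(.004,.111,.181),-.95,55),(rk(.004,.111,.168),-.95,55))
c=camera("side");W=world(c);q=np.stack([(W[...,0]-O[0])*np.cos(YAW)+(W[...,1]-O[1])*np.sin(YAW),-(W[...,0]-O[0])*np.sin(YAW)+(W[...,1]-O[1])*np.cos(YAW),W[...,2]],-1)
b=c["image"]
hv=cv2.cvtColor(b,cv2.COLOR_RGB2HSV)
def face(lo,hi,zl,zh):
    m=(abs(q[...,0])<.022)&(q[...,1]>lo)&(q[...,1]<hi)&(q[...,2]>zl)&(q[...,2]<zh);p=q[m];return m.sum(),np.median(p,0).round(4)
print("panel",face(.14,.19,.12,.18),"bookend",face(-.13,-.08,.12,.165))
cv2.imwrite("pics/tall1.png",cv2.resize(b[150:310,220:400],(720,600),interpolation=cv2.INTER_CUBIC)[:,:,::-1])
E
```

```text
19.99987006187439 [ 0.21 -0.36 -0.58  2.32  0.08  0.57  1.11]
t 16.3 grasp [0.4815 0.0938 0.1881] rack [-0.1305  0.1081] F [ 0.   0.7 -2.6] w 0.0535
[-0.01, -0.0, 0.0] [-5.0, 3.0, 12.0]
[-0.01, -0.0, 0.0] [-106.0, 3.0, 83.0]
[-0.01, -0.0, 0.0] [-99.0, 3.0, 93.0]
panel (np.int64(215), array([-0.0006,  0.1632,  0.1522])) bookend (np.int64(188), array([-0.0004, -0.1001,  0.1427]))
```

View pics/tall1.png

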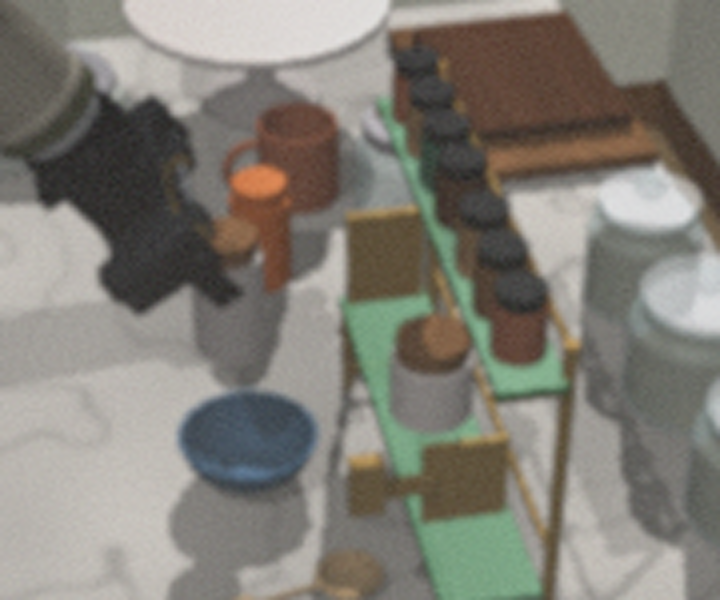

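Squat is upright on the ledge (430,370) and tall is held upright (235,300). The panel face measures at 0.163 in my frame, so I place tall at y≈0.109.

Call:
jog_arm(plan=[[-0.01, 0, 0, -5, 1, 12, -1], [-0.01, 0, 0, -25, 1, 26, -1], [-0.01, 0, 0, -45, 1, 40, -1], [-0.01, 0, 0, -65, 1, 54, -1], [-0.01, 0, 0, -85, 1, 68, -1], [-0.01, 0, 0, -100, 1, 79, -1], [-0.01, 0, 0, -106, 1, 83, -1], [-0.01, 0, 0, -106, 1, 83, -1], [-0.01, 0, 0, -106, 1, 83, -1]])

```text
time: 17.25
ee_pos: [0.6268, 0.0958, 0.1669]
eef_rot: [0.004, 0.954, -0.0, 0.301]
ft_force: [-0.5, 0.2, -2.3]
width: 0.0534
grip_force: 20.0
```

```bash
python3 - <<'E'
from mv import *
s=status.read_state();print(s["joint_positions"].round(2))
go((rk(.003,.109,.1685),-.95,55),(rk(.003,.109,.167),-.95,55))
E
```

```text
[ 0.33  0.01 -0.66  2.06  0.4   0.52  0.94]
t 17.25 grasp [0.6159 0.0958 0.1825] rack [0.0038 0.1124] F [-0.5  0.2 -2.3] w 0.0534
[0.01, -0.0, 0.01] [9.0, -4.0, 11.0]
[0.01, -0.0, 0.01] [10.0, -4.0, 12.0]
```

Call:
jog_arm(plan=[[0, 0, 0, 3, -2, 4, -1], [0.01, 0, 0.01, 6, -3, 7, -1], [0.01, 0, 0.01, 7, -3, 9, -1], [0.01, 0, 0.01, 8, -3, 10, -1], [0.01, 0, 0.01, 9, -3, 11, -1], [0.01, 0, 0.01, 9, -3, 11, -1], [0.01, 0, 0.01, 9, -3, 11, -1]])

```text
time: 17.95
ee_pos: [0.6266, 0.0921, 0.1532]
eef_rot: [0.011, 0.954, -0.004, 0.301]
ft_force: [0.7, 0.5, -1.9]
width: 0.0538
grip_force: 20.0
```

```bash
python3 - <<'E'
from mv import *
go((rk(.003,.109,.167),-.95,55))
E
```

```text
t 17.95 grasp [0.6157 0.0923 0.1687] rack [0.0037 0.1089] F [ 0.7  0.5 -1.9] w 0.0538
[-0.0, 0.0, -0.01] [2.0, 0.0, 1.0]
```

Not yet in contact. Lower 1 mm at a time.

Call:
jog_arm(plan=[[0, 0, 0, 0.5, 0, 1, -1], [0, 0, 0, 1, 0, 1.5, -1], [0, 0, 0, 1, 0, 2, -1], [0, 0, 0, 1, 0, 2, -1]])

```text
time: 18.35
ee_pos: [0.6285, 0.0922, 0.1534]
eef_rot: [0.011, 0.953, -0.004, 0.303]
ft_force: [-5.0, -2.7, 10.6]
width: 0.0535
grip_force: 20.0
```

```bash
python3 - <<'E'
from mv import *
go()
E
```

```text
t 18.35 grasp [0.6176 0.0924 0.1689] rack [0.0055 0.109 ] F [-5.  -2.7 10.6] w 0.0535
```

Call:
jog_arm(plan=[[0, 0, 0, 0, 0, 0, 0.45], [0, 0, 0, 0, 0, 0, 0.45], [0, 0, 0, 0, 0, 0, 0.45], [0, 0, 0, 0, 0, 0, 0.45], [0, 0, 0, 5, 0, -8, 0.45], [0, 0, 0, 14, 0, -22, 0.45], [0, 0, 0, 29, 0, -44, 0.45], [0, 0, 0, 50, 0, -70, 0.45], [0, 0, 0, 60, 0, -100, 0.2], [0, 0, 0, 60, 0, -120, 0], [0, 0, 0, 60, 0, -120, 0]])

```text
time: 19.45
ee_pos: [0.5091, 0.0953, 0.2175]
eef_rot: [0.011, 0.953, -0.004, 0.303]
ft_force: [0.0, 0.1, -0.2]
width: 0.0477
grip_force: 0.0
```

```bash
cat > chk.py <<'E'
from mv import *
from bench import camera
from h import *
def side():
    c=camera("side");W=world(c);q=np.stack([(W[...,0]-O[0])*np.cos(YAW)+(W[...,1]-O[1])*np.sin(YAW),-(W[...,0]-O[0])*np.sin(YAW)+(W[...,1]-O[1])*np.cos(YAW),W[...,2]],-1)
    for nm,h in(("tall",.21),("squat",.175)):
        m=(abs(q[...,0])<.045)&(q[...,1]>-.03)&(q[...,1]<.16)&(abs(q[...,2]-h)<.006);n,l,st,ce=cv2.connectedComponentsWithStats(m.astype(np.uint8))
        for i in range(1,n):
            if st[i,4]>60:
                t=q[l==i];print(nm,len(t),((t.min(0)+t.max(0))/2).round(4),np.ptp(t,axis=0).round(3),np.linalg.lstsq(np.c_[t[:,:2],np.ones(len(t))],t[:,2],rcond=None)[0].round(3))
    return c,q
E
python3 - <<'E'
from chk import *
c,q=side()
go((rk(-.07,-.107,.161)-.1*rot(-.95,50).as_matrix()[:,2],-.95,50),(rk(-.07,-.107,.161),-.95,50))
print(status.read_state()["joint_positions"].round(2))
cv2.imwrite("pics/both.png",cv2.resize(c["image"][150:310,220:400],(720,600),interpolation=cv2.INTER_CUBIC)[:,:,::-1])
E
```

```text
tall 124 [-0.0008  0.1077  0.2086] [0.038 0.05  0.009] [-0.001  0.024  0.206]
squat 208 [0.0032 0.0225 0.1745] [0.052 0.057 0.011] [-0.009 -0.004  0.174]
t 19.5 grasp [0.4984 0.0953 0.2316] rack [-0.1136  0.11  ] F [-0.3  0.3 -0.2] w 0.0462
[-0.0, -0.08, -0.0] [11.0, -217.0, -16.0]
[-0.0, -0.08, -0.0] [2.0, -217.0, 84.0]
[ 0.23 -0.37 -0.56  2.23  0.03  0.65  1.17]
```

View pics/both.png

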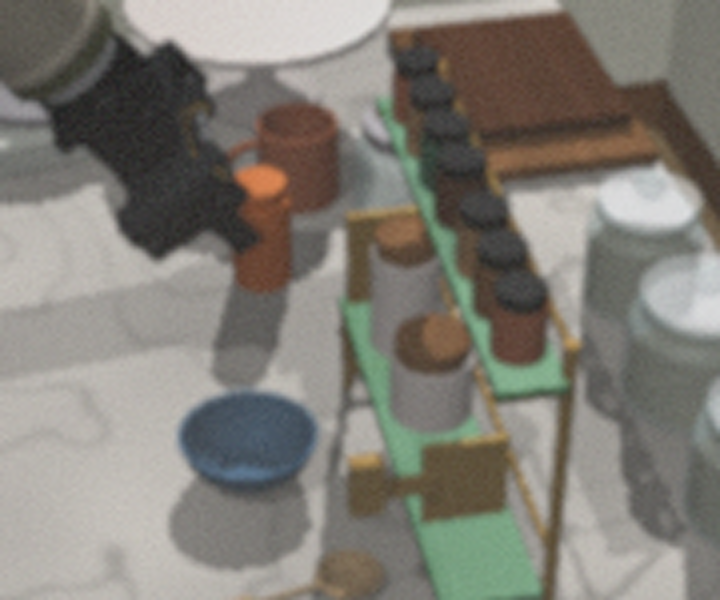

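Both stand upright: tall at (405,270), squat at (430,370), bookend clear at (465,475). Going back to the tab.

Call:
jog_arm(plan=[[0, -0.04, 0, 5, -50, -16, 0], [0, -0.08, 0, 11, -100, -16, 0], [0, -0.08, 0, 11, -150, -16, 0], [0, -0.08, 0, 11, -195, -16, 0], [0, -0.08, 0, 11, -217, -16, 0], [0, -0.08, 0, 11, -217, -16, 0], [0, -0.08, 0, 11, -217, -16, 0], [0, -0.08, 0, 11, -217, -16, 0]], squeeze=15)

```text
time: 20.3
ee_pos: [0.4858, -0.1209, 0.2206]
eef_rot: [0.01, 0.941, -0.004, 0.338]
ft_force: [0.6, 0.5, -0.1]
width: 0.0433
grip_force: 0.0
```

```bash
python3 - <<'E'
from mv import *
p=np.array([.5384,-.1222,.161])
go((p,-.95,50))
print(status.read_state()["joint_positions"].round(2))
E
```

```text
t 20.3 grasp [ 0.4737 -0.1206  0.2353] rack [-0.1348 -0.1063] F [ 0.6  0.5 -0.1] w 0.0433
[-0.0, -0.01, -0.0] [-3.0, -0.0, 98.0]
[ 0.13 -0.47  0.11  2.34 -0.16  0.59  1.89]
```

Call:
jog_arm(plan=[[0, -0.01, 0, -3, 0, 30, 0], [0, -0.01, 0, -3, 0, 60, 0], [0, -0.01, 0, -3, 0, 85, 0], [0, -0.01, 0, -3, 0, 98, 0], [0, -0.01, 0, -3, 0, 98, 0], [0, -0.01, 0, -3, 0, 98, -1], [0, -0.01, 0, -3, 0, 98, -1], [0, -0.01, 0, -3, 0, 98, -1], [0, -0.01, 0, -3, 0, 98, -1], [0, -0.01, 0, -3, 0, 98, -1], [0, -0.01, 0, -3, 0, 98, -1], [0, -0.01, 0, -3, 0, 98, -1]], squeeze=15)

```text
time: 21.5
ee_pos: [0.5506, -0.1233, 0.1485]
eef_rot: [0.011, 0.939, -0.004, 0.344]
ft_force: [-7.1, 0.9, 6.9]
width: 0.0137
grip_force: 15.0
```

```bash
python3 - <<'E'
from mv import *
go((np.array([.5419,.0985,.1615])+(rk(0,-.078)-rk(0,0)),-.95,50))
E
```

```text
t 21.5 grasp [ 0.5383 -0.123   0.163 ] rack [-0.0701 -0.1077] F [-7.1  0.9  6.9] w 0.0137
[-0.0, 0.0, -0.0] [2.0, 144.0, 0.0]
```

Call:
jog_arm(plan=[[0, 0, 0, 0, 10, 0, -1], [0, 0, 0, 0, 25, 0, -1], [0, 0, 0, 0.5, 40, 0, -1], [0, 0, 0, 1, 55, 0, -1], [0, 0, 0, 1, 68, 0, -1], [0, 0, 0, 1, 76, 0, -1], [0, 0, 0, 1, 81, 0, -1], [0, 0, 0, 1, 85, 0, -1], [0, 0, 0, 1, 89, 0, -1], [0, 0, 0, 1.5, 93, 0, -1], [0, 0, 0, 1.5, 97, 0, -1], [0, 0, 0, 1.5, 100, 0, -1]])

```text
time: 22.7
ee_pos: [0.5527, -0.0236, 0.1485]
eef_rot: [0.011, 0.939, -0.004, 0.345]
ft_force: [-2.3, -3.1, 6.3]
width: 0.0137
grip_force: 15.0
```

```bash
python3 - <<'E'
from chk import *
go(); side()
E
```

```text
t 22.7 grasp [ 0.5404 -0.0233  0.163 ] rack [-0.0697 -0.008 ] F [-2.3 -3.1  6.3] w 0.0137
tall 123 [-0.0009  0.1061  0.2096] [0.039 0.05  0.011] [0.001 0.013 0.207]
squat 252 [0.0003 0.0292 0.174 ] [0.059 0.07  0.01 ] [-0.004  0.003  0.174]
```

Call:
jog_arm(plan=[[0, 0, 0, 0, 3, 0, -1], [0, 0, 0, 0, 6, 0, -1], [0, 0, 0, 0, 9, 0, -1], [0, 0, 0, 0, 12, 0, -1], [0, 0, 0, 0, 15, 0, -1], [0, 0, 0, 0, 18, 0, -1], [0, 0, 0, 0, 21, 0, -1], [0, 0, 0, 0.5, 24, 0, -1], [0, 0, 0, 0.5, 27, 0, -1], [0, 0, 0, 0.5, 30, 0, -1], [0, 0, 0, 0.5, 32, 0, -1], [0, 0, 0, 0.5, 34, 0, -1]])

```text
time: 23.95
ee_pos: [0.5534, 0.0102, 0.1485]
eef_rot: [0.011, 0.938, -0.004, 0.345]
ft_force: [-1.7, -4.0, 6.2]
width: 0.0139
grip_force: 15.0
```

```bash
python3 - <<'E'
from chk import *
go(); side()
E
```

```text
t 23.95 grasp [0.5411 0.0105 0.163 ] rack [-0.0696  0.0258] F [-1.7 -4.   6.2] w 0.0139
tall 118 [-2.000e-04  1.232e-01  2.090e-01] [0.038 0.051 0.01 ] [ 0.    -0.004  0.209]
squat 303 [-0.0005  0.0756  0.175 ] [0.061 0.097 0.012] [0.004 0.015 0.173]
```

Call:
jog_arm(plan=[[0, 0, 0, 0, 1, 0, -1], [0, 0, 0, 0, 2, 0, -1], [0, 0, 0, 0, 3, 0, -1], [0, 0, 0, 0, 4, 0, -1], [0, 0, 0, 0, 5, 0, -1], [0, 0, 0, 0, 6, 0, -1]])

```text
time: 24.6
ee_pos: [0.5535, 0.0161, 0.1485]
eef_rot: [0.011, 0.938, -0.004, 0.345]
ft_force: [-0.1, -3.4, 7.1]
width: 0.0136
grip_force: 15.0
```

Call:
jog_arm(plan=[[0, 0, 0, 0, 0.7, 0, -1], [0, 0, 0, 0, 1.3, 0, -1]])

```text
time: 24.8
ee_pos: [0.5535, 0.0174, 0.1486]
eef_rot: [0.011, 0.938, -0.004, 0.345]
ft_force: [0.0, -3.9, 7.1]
width: 0.0141
grip_force: 15.0
```

Tab y is about 0.033 in rack coordinates. Creep on in small steps.

Call:
jog_arm(plan=[[0, 0, 0, 0, 0.5, 0, -1], [0, 0, 0, 0, 1, 0, -1]])

```text
time: 25.0
ee_pos: [0.5536, 0.0184, 0.1485]
eef_rot: [0.011, 0.938, -0.004, 0.345]
ft_force: [-0.5, -4.0, 7.1]
width: 0.0134
grip_force: 15.0
```

Call:
jog_arm(plan=[[0, 0, 0, 0, 0.5, 0, -1], [0, 0, 0, 0, 1, 0, -1]])

```text
time: 25.2
ee_pos: [0.5536, 0.0192, 0.1485]
eef_rot: [0.011, 0.938, -0.004, 0.345]
ft_force: [0.1, -6.1, 7.6]
width: 0.014
grip_force: 15.0
```

```bash
python3 - <<'E'
from chk import *
go(); side()
E
```

```text
t 25.2 grasp [0.5413 0.0195 0.163 ] rack [-0.0695  0.0349] F [ 0.1 -6.1  7.6] w 0.014
tall 117 [-0.0003  0.1328  0.2083] [0.038 0.047 0.009] [0.016 0.031 0.205]
squat 286 [0.0006 0.0842 0.175 ] [0.061 0.098 0.012] [0.011 0.012 0.173]
```

Call:
jog_arm(plan=[[0, 0, 0, 0, 0.4, 0, -1], [0, 0, 0, 0, 0.4, 0, -1]])

```text
time: 25.45
ee_pos: [0.5536, 0.0192, 0.1486]
eef_rot: [0.012, 0.938, -0.004, 0.345]
ft_force: [-0.9, -6.9, 7.3]
width: 0.0138
grip_force: 15.0
```

Call:
jog_arm(plan=[[0, 0, 0, 0, 0.5, 0, -1], [0, 0, 0, 0, 0.5, 0, -1]])

```text
time: 25.65
ee_pos: [0.5536, 0.0192, 0.1485]
eef_rot: [0.012, 0.938, -0.005, 0.345]
ft_force: [0.2, -8.6, 7.9]
width: 0.0135
grip_force: 15.0
```

The row is closed: force climbs with no motion. Let go and retreat.

Call:
jog_arm(plan=[[0, 0, 0, 0, -0.5, 0, 0], [0, 0, 0, 0, -0.5, 0, 0], [0, 0, 0, 0, -0.5, 0, 0], [0, 0, 0, 0, -0.5, 0, 0], [0, 0, 0, 0, 0, 0, 0], [0, 0, 0, 0, 0, -30, 0], [0, 0, 0, 0, 0, -65, 0], [0, 0, 0, 0, 0, -100, 0], [0, 0, 0, 0, 0, -110, 0], [0, 0, 0, 0, 0, -110, 0], [0, 0, 0, 0, 0, -110, 0]])

```text
time: 26.75
ee_pos: [0.4925, 0.0242, 0.227]
eef_rot: [0.011, 0.94, -0.005, 0.341]
ft_force: [0.0, -0.6, -0.4]
width: 0.0434
grip_force: 0.0
```

```bash
python3 - <<'E'
from chk import *
go(); c,q=side()
def face(lo,hi,zl,zh):
    m=(abs(q[...,0])<.022)&(q[...,1]>lo)&(q[...,1]<hi)&(q[...,2]>zl)&(q[...,2]<zh);p=q[m];return m.sum(),np.median(p,0).round(4)
print("bookend -y face",face(.02,.06,.12,.165))
b=camera("top")["image"][190:330,190:350]
cv2.imwrite("pics/end.png",np.hstack([cv2.resize(c["image"][150:310,220:400],(400,360)),cv2.resize(b,(400,360))])[:,:,::-1])
E
```

```text
t 26.75 grasp [0.4804 0.0245 0.2415] rack [-0.1305  0.0389] F [ 0.  -0.6 -0.4] w 0.0434
tall 115 [-1.000e-04  1.341e-01  2.093e-01] [0.038 0.049 0.01 ] [0.017 0.025 0.206]
squat 301 [0.0002 0.0837 0.175 ] [0.059 0.096 0.012] [-0.001  0.016  0.173]
bookend -y face (np.int64(163), array([-0.0002,  0.0414,  0.143 ]))
```

View pics/end.png

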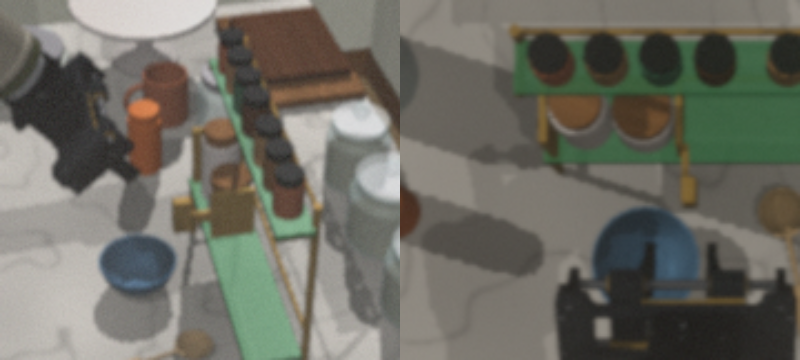

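The row is closed: in the top crop, panel (543,120), tall (577,110), squat (640,115) and bookend (680,130) touch. The measured gap is about 0.116 and the gripper is clear.

```bash
python3 -c "
from bench import order;print(order.close_job())"
```

```text
the job is handed in; nothing more can be done
None
```

Job handed in after about 27 s of the 70 s; I saw no verdict: both canisters stand upright on the ledge in a closed row (end panel, tall, squat, bookend; measured gap about 116 mm), with the arm clear and nothing else touched as far as I could see.

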